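Switch on the comal corner in the safe order

ROBOT

A 6-joint arm with a two-finger parallel gripper is mounted at the origin on the work surface. World frame = base frame: x ahead of the robot, y to its left, z up, the work surface at z = 0. Lengths are in m, angles in degrees, forces in N, time in s.
With the tool pointing down it reaches from about 0.3 to 0.75 m from the base axis. Payload 8.5 kg.
Tool frame: the origin (TCP) lies midway between the tips of the shut fingers; the grasp point (between the pads) lies 19 mm behind it; z points along the fingers, y is the direction in which the jaws open and shut (so a half turn about z gives the same grasp; the last joint's range is limited). The gripper opens to 85 mm and grips with 20 to 120 N. Pads are 22 mm wide; open, the fingers measure 114 mm over their backs; the gripper's body (76 mm by 85 mm) begins 54 mm behind the grasp point. The pads swing forward as they close: fully open they stand 13 mm farther back than shut.
Start: joints at [-88.94, 21.807, 74.336, -0, 83.858, -12.336], TCP at [0.127, -0.535, 0.231] pointing down, gripper open.
Joint ranges: [-178.18, 178.18], [-50.72, 133.34], [12.68, 142.11], [-81.47, 261.47], [9.98, 163.14], [-165.26, 165.26]. Speed limits (degrees/s): [136.94, 136.94, 180, 180, 180, 180].

INTERFACE

Orientations are given as a 3x3 rotation matrix whose columns are the frame's x, y, z axes.
In Python, from rig import env, eyes, close_job gives the robot as it stands.
- The arm moves only by the tool jog_arm, never from a script. Its argument "deltas" is one flat list of numbers, 7 for each row, row after row: the shift along the tool's x, y, z in units of 0.75 m (1.0 is 0.75 m), then the turn, a rotation vector about the tool's x, y, z in units of 180 degrees (1.0 is 180 degrees), then the gripper command: -1 is fully open, 1 is shut, values between are in proportion. In form: [dx, dy, dz, ax, ay, az, fingers, dx, dy, dz, ax, ay, az, fingers, ...]. A call has 1 to 12 rows; each row is the pose to reach, as a shift and turn from the pose commanded when the call began, along the tool's axes at that moment, turning the shorter way round; what a row does not reach only later rows make up. A row lasts 1/12 s, in which the tool goes at most 41.7 mm and 7.16 degrees, less where a joint would pass 70% of its speed; a pose out of reach is approached as far as the arm can. A call with a number of a shift or a turn outside -1 to 1 is refused whole. A call with a gripper value outside its range is refused whole. The fingers move at their own pace and stop on an object; "grip_force" is the grip in N (left out, the last holds). Time passes only in rows, so rows that repeat a pose let the fingers close. It gives the time, the measured TCP pose, the force and the opening at its end, in the units of the state.
- env.observe(): the state, without advancing time (a new reading comes with each control period).
- eyes.get_image(name): name is "scene" or "top" or "wrist"; returns the picture (480x640x3 uint8, red, green, blue); there is no depth.
- eyes.camera_params(name): a dict with "intrinsics" (3x3 intrinsics, pixels), "R" (3x3) and "t" (3): a world point X has camera coordinates R X + t; the wrist camera has in their place "mount" (4x4, takes a point from camera to tool coordinates, whose origin is the TCP and whose axes are the flange's). Camera axes: x right, y down, z forward; pixel columns grow to the right and rows downward; lengths in m; the calibration is good to about 2 mm. A picture is of the moment at which its call begins: read the wrist's pose just before it. camera_params takes no time and is no camera call.
- close_job(): hands the job in, once; it reports no verdict.
The state is a dict: "time_s": time; "q": joint angles; "qvel": joint speeds; "joint_efforts": joint torques, N m; "position": TCP position; "tool_rot": TCP orientation; "ft_force": force on the tool from outside, world axes, zero at the start; "wrist_torque": the same for the moment, N m; "grip_width": finger opening in m.
Only numpy, scipy, OpenCV 4.12 (cv2) and the standard library are available. Lean on these libraries where they do the work, as an engineer would, in place of code of your own. Each camera call takes 0.05 s, during which the arm holds its last target.

TASK

Get the comal corner ready for cooking by switching things on in the safe order: with a fingertip, lightly press the blue cap (extractor fan) all the way down so that it stays down, then the yellow cap (lamp), then the red cap (hot plate). Only press, gently: leave the switches standing where they are, lift nothing, do not press the white cap, and do not disturb the cup, the tortilla press or the comal.

Things in the scene. Friction and masses are not known exactly. Their poses are not given: they have to be found in the camera images.
- fan_top (a point): Centre of the top face of the blue cap (extractor fan): an upright round cap 44 mm across, standing 22 mm above its switch's black base when up and 10 mm when latched fully down; the point moves down with the cap. Its soft cushion gives a further 1 mm for every 1.2 N of push (8 mm at most) and springs back on release. z axis up.
- fan_cap (a joint): How far the blue cap is latched down (without the give of its soft cushion): 0 to 0.002 m at the start, 0.012 m fully down against its stop. It slides straight down against a steady friction of about 2.5 N and stays where it is left (it does not spring back); a steady push of 5 to 6 N takes it to its stop.
- fan_switch: Black round base of the blue-capped switch, 72 mm across, 26 mm tall, about 0.4 kg, standing loose on the cedar shelf board; origin at the centre of its underside, z up. With the cap fully up the whole is 48 mm tall.
- lamp_top (a point): Centre of the top face of the yellow cap (lamp): an upright round cap 44 mm across, standing 22 mm above its switch's black base when up and 10 mm when latched fully down; the point moves down with the cap. Its soft cushion gives a further 1 mm for every 1.2 N of push (8 mm at most) and springs back on release. z axis up.
- lamp_cap (a joint): How far the yellow cap is latched down (without the give of its soft cushion): 0 to 0.002 m at the start, 0.012 m fully down against its stop. It slides straight down against a steady friction of about 2.5 N and stays where it is left (it does not spring back); a steady push of 5 to 6 N takes it to its stop.
- lamp_switch: Black round base of the yellow-capped switch, 72 mm across, 26 mm tall, about 0.4 kg, standing loose on the cedar shelf board; origin at the centre of its underside, z up. With the cap fully up the whole is 48 mm tall.
- plate_top (a point): Centre of the top face of the red cap (hot plate): an upright round cap 44 mm across, standing 22 mm above its switch's black base when up and 10 mm when latched fully down; the point moves down with the cap. Its soft cushion gives a further 1 mm for every 1.2 N of push (8 mm at most) and springs back on release. z axis up.
- plate_cap (a joint): How far the red cap is latched down (without the give of its soft cushion): 0 to 0.002 m at the start, 0.012 m fully down against its stop. It slides straight down against a steady friction of about 2.5 N and stays where it is left (it does not spring back); a steady push of 5 to 6 N takes it to its stop.
- plate_switch: Black round base of the red-capped switch, 72 mm across, 26 mm tall, about 0.4 kg, standing loose on the cedar shelf board; origin at the centre of its underside, z up. With the cap fully up the whole is 48 mm tall.
- radio_top (a point): Centre of the top face of the white cap (radio, to be left up): an upright round cap 44 mm across, standing 22 mm above its switch's black base when up and 10 mm when latched fully down; the point moves down with the cap. Its soft cushion gives a further 1 mm for every 1.2 N of push (8 mm at most) and springs back on release. z axis up.
- radio_cap (a joint): How far the white cap is latched down (without the give of its soft cushion): 0 to 0.002 m at the start, 0.012 m fully down against its stop. It slides straight down against a steady friction of about 2.5 N and stays where it is left (it does not spring back); a steady push of 5 to 6 N takes it to its stop.
- radio_switch: Black round base of the white-capped switch, 72 mm across, 26 mm tall, about 0.4 kg, standing loose on the cedar shelf board; origin at the centre of its underside, z up. With the cap fully up the whole is 48 mm tall.
- shelf: Fixed cedar shelf board, 200 mm (x) by 700 mm (y), its top 40 mm above the work surface (the origin's height); origin below its centre, at work-surface height. The four switches and the cup stand in a row on it, in any order, centres at least 100 mm apart.
- cup: Turquoise ceramic cup, 74 mm across the rim, 85 mm tall, loose and empty on the shelf board; origin at the centre of its underside, z up. Bystander.
- press: Black cast iron tortilla press, 180 mm across, 75 mm tall, its handle reaching 160 mm from the centre along its own -x; fixed on the table to the right of the shelf (-y side); origin at the centre of its underside. Bystander.
- comal: Terracotta clay comal, 210 mm across, leaning upright against a yellow adobe brick that stands on its robot side (200 mm tall, 210 mm wide in all), fixed on the table just past the left (+y) end of the shelf; origin at table height, below the comal's centre. Bystander.
Mind the look-alikes: they are no part of the job. What is shaped like the fan_switch but purple is not meant. What is shaped like the lamp_switch but orange is not meant.

How it is judged:
By the outcome, as a careful person would: the job done as asked, in the order asked, and still so for the second after the job is handed in, with the robot touching nothing.
It also fails if it takes over 42 s, if anything falls off the work surface, if the arm or the gripper's body presses on something with over 40 N, if the wrist force passes 120 N, or if a joint passes its speed limit or range.

## Working session

There is one attempt and no reset: what is moved stays moved. The work goes in short steps, Python scripts to look and compute and a tool call to move; the robot and the scene stay as the last step left them, time stands still between calls to the robot, and variables do not carry over. Pictures are saved under pics/ and viewed, and the job is handed in when it is done.

Besides the shell and the picture viewer there is one more tool, called after ">>>" as name(argument=value, ...), one argument or row to a line, values as JSON. jog_arm: Moves the arm, as the interface text tells. Its arguments: {"type":"object","properties":{"deltas":{"type":"array"},"grip_force":{"type":"number"}},"required":["deltas"]}

```bash
mkdir -p pics; ls; python3 - <<'E'
from rig import env, eyes
import cv2
print(env.observe())
for n in ("scene","top"):
    im=eyes.get_image(n); cv2.imwrite(f"pics/{n}0.png",im[:,:,::-1])
    p=eyes.camera_params(n); print(n,p)
print(eyes.camera_params("wrist"))
E
```

```text
pics
{'time_s': 0.0, 'q': array([-8.89409355e+01,  2.18410459e+01,  7.43850378e+01,  2.86422965e-04,
        8.38584765e+01, -1.23371496e+01]), 'qvel': array([-0.01066652, -0.02251287, -0.03123846, -0.02967528,  0.0480692 ,
       -0.09089092]), 'joint_efforts': array([ 1.62323697e-03, -4.48458695e+01, -2.31280535e+01, -1.31484830e-04,
        4.66344340e-03,  1.14839168e-05]), 'position': array([ 0.12740662, -0.53473564,  0.23070959]), 'tool_rot': array([[ 9.72791318e-01,  2.31683084e-01, -2.23088962e-05],
       [ 2.31682864e-01, -9.72790251e-01,  1.47569425e-03],
       [ 3.20191518e-04, -1.44071114e-03, -9.99998911e-01]]), 'ft_force': array([-0.13944664,  0.66280913, -0.82425985]), 'wrist_torque': array([ 0.02326385, -0.01654222,  0.00577043]), 'grip_width': 0.0850276881515143}
scene {'intrinsics': array([[454.28469743,   0.        , 325.53659425],
       [  0.        , 454.28469743, 243.76407219],
       [  0.        ,   0.        ,   1.        ]]), 'R': array([[ 0.34195601,  0.93962079, -0.01337406],
       [ 0.48299056, -0.18794736, -0.85521688],
       [-0.80609318,  0.285987
[... 271 characters left out ...]
, -0.99995436,  0.00716452],
       [-0.98858681, -0.00732656, -0.15047408],
       [ 0.1505197 , -0.00613171, -0.98858799]]), 't': array([-0.01005449,  0.52364244,  1.68983403])}
{'intrinsics': array([[344.48481422,   0.        , 326.22577903],
       [  0.        , 344.48481422, 236.8613623 ],
       [  0.        ,   0.        ,   1.        ]]), 'mount': array([[-1.44870132e-04, -9.53353176e-01, -3.01857086e-01,
         7.78445073e-02],
       [ 9.99999178e-01,  2.46364566e-04, -1.25802067e-03,
         1.59257732e-04],
       [ 1.27370490e-03, -3.01857020e-01,  9.53352357e-01,
        -1.43352133e-01],
       [ 0.00000000e+00,  0.00000000e+00,  0.00000000e+00,
         1.00000000e+00]])}
```

View pics/scene0.png

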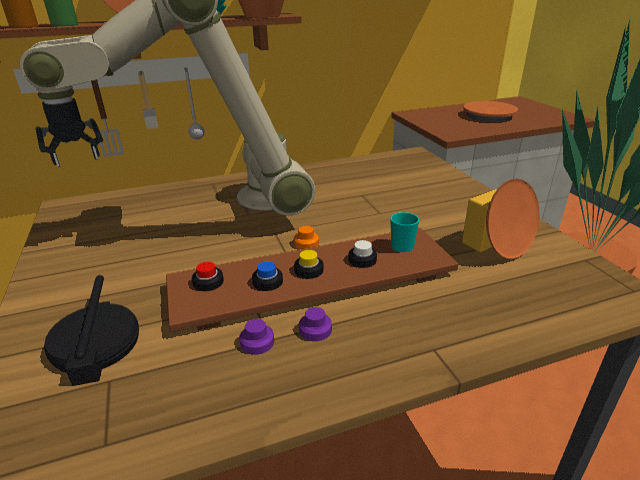

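View pics/top0.png

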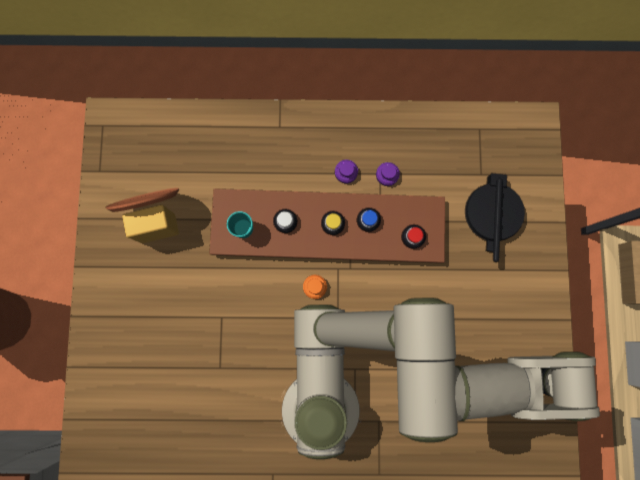

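The top view shows the blue cap at (369,219), yellow (333,222), red (415,236) and white (285,219), with the cup at (240,224). The decoys are orange at (315,287) and purple at (346,171) and (388,174); they stand on the table rather than on the shelf. My targets are the blue, yellow and red caps with black bases. Next I'll measure their positions and check a close crop.

```bash
cat > h.py <<'E'
import numpy as np,cv2
from rig import env,eyes
R={'blue':[(100,125,150,60)],'yellow':[(22,32,150,120)],'red':[(0,5,190,110),(176,180,190,110)],'white':[(0,180,0,150)]}
def blob(im,c,near,win=22):
    hsv=cv2.cvtColor(im,cv2.COLOR_RGB2HSV); m=np.zeros(im.shape[:2],np.uint8)
    for a,b,s,v in R[c]:
        m|=cv2.inRange(hsv,(a,s,v),(b,255 if c!='white' else 60,255))
    w=np.zeros_like(m); x,y=near; w[y-win:y+win,x-win:x+win]=1; m=m*w
    n,l,st,ce=cv2.connectedComponentsWithStats(m)
    k=1+np.argmax(st[1:,4]); return ce[k],st[k],(l==k)
def ray(name,uv):
    p=eyes.camera_params(name); d=p['R'].T@np.linalg.solve(p['intrinsics'],[*uv,1]); return -p['R'].T@p['t'],d
def plane(o,d,z): return o+d*(z-o[2])/d[2]
def two(a,b):
    (o,d),(p,e)=a,b
    s=np.linalg.lstsq(np.c_[d,-e],p-o,rcond=None)[0]; x,y=o+d*s[0],p+e*s[1]
    return (x+y)/2,np.linalg.norm(x-y)
E
python3 - <<'E'
from h import *
t=cv2.imread('pics/top0.png')[:,:,::-1].copy(); s=cv2.imread('pics/scene0.png')[:,:,::-1].copy()
T=dict(blue=(369,219),yellow=(333,222),red=(415,236),white=(285,219));S=dict(blue=(266,268),yellow=(308,257),red=(206,269),white=(363,247))
for c in T:
    a,sa,_=blob(t,c,T[c]); b,sb,_=blob(s,c,S[c])
    print(c,a,sa,b,sb,'plane88',plane(*ray('top',a),.088).round(4),'two',two(ray('top',a),ray('scene',b)))
cr=np.vstack([cv2.resize(t[190:260,215:435],(770,245)),cv2.resize(s[230:300,180:400],(770,245))])
cv2.imwrite('pics/crop.png',cr[:,:,::-1])
E
```

```text
blue [369.70056497 217.26553672] [363 210  15  15 177] [266.17938931 269.08778626] [257 261  19  17 262] plane88 [ 0.5517 -0.1402  0.088 ] two (array([ 0.55413091, -0.13962799,  0.07619632]), np.float64(0.003360284383890471))
yellow [333.09036145 220.61445783] [327 213  14  16 166] [309.03061224 256.36734694] [299 250  18  16 196] plane88 [ 0.541  -0.0336  0.088 ] two (array([ 0.54316977, -0.03129705,  0.07965572]), np.float64(0.005194799298923794))
red [415.23566879 234.5477707 ] [408 228  15  14 157] [206.48888889 268.58666667] [196 262  20  16 225] plane88 [ 0.5018 -0.2722  0.088 ] two (array([ 0.50355807, -0.27138992,  0.07787577]), np.float64(0.004937436436164533))
white [283.96045198 218.70056497] [277 212  15  15 177] [363.72483221 245.4295302 ] [355 240  17  16 149] plane88 [0.5456 0.1094 0.088 ] two (array([0.5475618 , 0.11187778, 0.08145131]), np.float64(0.0044503684063893064))
```

View pics/crop.png

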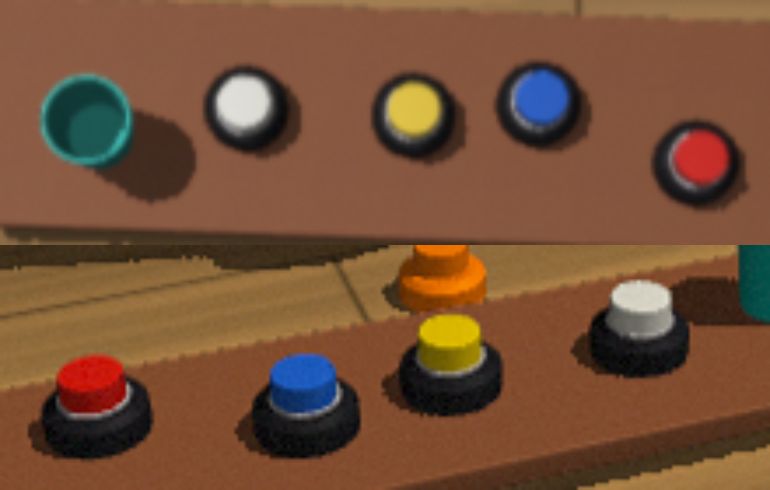

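The crop confirms the choice: blue, yellow and red caps on black bases on the shelf. The two views agree to within a few mm. I'll compute the shift to a hover over blue.

```bash
cat >> h.py <<'E'
def delta(target):
    o=env.observe(); d=o['tool_rot'].T@(np.array(target)-o['position'])/.75
    print('pos',o['position'].round(4),'f',o['ft_force'].round(2),'t',round(o['time_s'],2),'delta',d.round(4))
E
python3 -c "
from h import *
delta((.552,-.14,.19))"
```

```text
pos [ 0.1274 -0.5348  0.2308] f [-0.85 -0.62  0.35] t 0.1 delta [ 0.6726 -0.3808  0.055 ]
```

>>> jog_arm(
  deltas=[0.6726, -0.3808, 0.02, 0, 0, 0, 1, 0.6726, -0.3808, 0.02, 0, 0, 0, 1, 0.6726, -0.3808, 0.02, 0, 0, 0, 1, 0.6726, -0.3808, 0.02, 0, 0, 0, 1, 0.6726, -0.3808, 0.02, 0, 0, 0, 1, 0.6726, -0.3808, 0.02, 0, 0, 0, 1, 0.6726, -0.3808, 0.02, 0, 0, 0, 1, 0.6726, -0.3808, 0.02, 0, 0, 0, 1, 0.6726, -0.3808, 0.02, 0, 0, 0, 1, 0.6726, -0.3808, 0.02, 0, 0, 0, 1, 0.6726, -0.3808, 0.02, 0, 0, 0, 1, 0.6726, -0.3808, 0.02, 0, 0, 0, 1],
  grip_force=20,
)

```text
time_s: 1.1
position: [0.4946, -0.1928, 0.2182]
tool_rot: [[0.973, 0.232, -0.0], [0.232, -0.973, 0.0], [-0.0, -0.0, -1.0]]
ft_force: [0.9, -1.5, 0.8]
grip_width: -0.0
```

```bash
python3 -c "
from h import *
delta((.552,-.14,.17)); print(env.observe()['q'].round(1),env.observe()['tool_rot'].round(4),env.observe()['grip_width'])"
```

```text
pos [ 0.4946 -0.1928  0.2182] f [ 0.93 -1.46  0.8 ] t 1.1 delta [ 0.0908 -0.0507  0.0642]
[-34.1  20.5  78.7  -0.   80.9  42.5] [[ 9.728e-01  2.317e-01 -4.000e-04]
 [ 2.317e-01 -9.728e-01  2.000e-04]
 [-3.000e-04 -3.000e-04 -1.000e+00]] -1.947946619775761e-05
```

>>> jog_arm(
  deltas=[0.0908, -0.0507, 0.0642, 0, 0, 0, 1, 0.0908, -0.0507, 0.0642, 0, 0, 0, 1, 0.0908, -0.0507, 0.0642, 0, 0, 0, 1, 0.0908, -0.0507, 0.0642, 0, 0, 0, 1, 0.0908, -0.0507, 0.0642, 0, 0, 0, 1, 0.0908, -0.0507, 0.0642, 0, 0, 0, 1],
)

```text
time_s: 1.6
position: [0.5505, -0.143, 0.1711]
tool_rot: [[0.973, 0.231, 0.001], [0.231, -0.973, -0.001], [0.001, 0.001, -1.0]]
ft_force: [0.0, -0.1, 0.2]
grip_width: 0.0003
```

```bash
python3 -c "
from h import *
o=env.observe()
im=eyes.get_image('wrist'); cv2.imwrite('pics/w1.png',im[:,:,::-1]); np.savez('w1.npz',p=o['position'],R=o['tool_rot'])
print(o['position'],o['ft_force'],o['time_s'])"
```

```text
[ 0.55053838 -0.14298002  0.17106308] [ 0.03778849 -0.05179031  0.2373035 ] 1.6
```

View pics/w1.png

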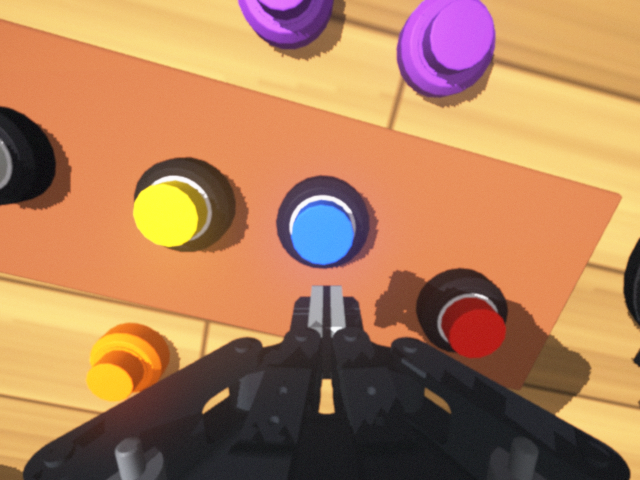

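The wrist view shows blue at about (323,230), yellow (166,215) and red (474,328), all on black bases, with the shut fingertips at (326,290). I'll cast these cap centres onto the cap-top plane.

```bash
cat >> h.py <<'E'
def wray(uv,p,Rt):
    c=eyes.camera_params('wrist'); M=c['mount']; d=M[:3,:3]@np.linalg.solve(c['intrinsics'],[*uv,1])
    return p+Rt@M[:3,3], Rt@d
E
python3 - <<'E'
from h import *
z=np.load('w1.npz'); im=cv2.imread('pics/w1.png')[:,:,::-1].copy()
hsv=cv2.cvtColor(im,cv2.COLOR_RGB2HSV)
for c,n in dict(blue=(323,230),yellow=(166,215),red=(474,328)).items():
    print(c,hsv[n[1],n[0]])
    R['blue']=[(95,125,120,60)]
    ce,st,m=blob(im,c,n,45)
    k=cv2.findContours(m.astype(np.uint8),cv2.RETR_EXTERNAL,cv2.CHAIN_APPROX_NONE)[0][0]
    e=cv2.minEnclosingCircle(k); print(ce,st,e)
    for h in (.088,.086): print(plane(*wray(ce,z['p'],z['R']),h).round(4),plane(*wray(e[0],z['p'],z['R']),h).round(4))
delta((.552,-.14,.17))
E
```

```text
blue [104 173 255]
[322.24750623 233.2319202 ] [ 290  200   64   66 3208] ((322.45574951171875, 232.7010040283203), 32.7932014465332)
[ 0.5585 -0.1382  0.088 ] [ 0.5589 -0.1383  0.088 ]
[ 0.5579 -0.1383  0.086 ] [ 0.5583 -0.1384  0.086 ]
yellow [ 30 198 255]
[169.2371299  212.98399573] [ 133  181   74   66 3749] ((169.5, 211.57142639160156), 36.76778030395508)
[ 0.5486 -0.0345  0.088 ] [ 0.5496 -0.0346  0.088 ]
[ 0.5479 -0.0337  0.086 ] [ 0.5489 -0.0338  0.086 ]
red [  1 221 180]
[473.64543524 328.17091295] [ 443  299   63   59 2826] ((473.8428649902344, 326.541259765625), 32.285037994384766)
[ 0.512 -0.266  0.088] [ 0.5134 -0.2657  0.088 ]
[ 0.511  -0.2673  0.086 ] [ 0.5124 -0.2669  0.086 ]
pos [ 0.5505 -0.1432  0.1713] f [-0.   -0.07  0.44] t 1.65 delta [ 0.0029 -0.0037  0.0017]
```

The wrist and top views differ by about 5 mm in x because the visible cap walls bias them in opposite directions, so I'll take the middle: blue (.556,-.139), yellow (.546,-.033), red (.508,-.269). I'll lower to just above blue.

```bash
python3 -c "
from h import *
delta((.556,-.139,.098))"
```

```text
pos [ 0.5505 -0.1432  0.1713] f [-0.   -0.07  0.44] t 1.65 delta [ 0.0083 -0.0038  0.0977]
```

>>> jog_arm(
  deltas=[0.0083, -0.0038, 0.02, 0, 0, 0, 1, 0.0083, -0.0038, 0.05, 0, 0, 0, 1, 0.0083, -0.0038, 0.08, 0, 0, 0, 1, 0.0083, -0.0038, 0.0977, 0, 0, 0, 1, 0.0083, -0.0038, 0.0977, 0, 0, 0, 1, 0.0083, -0.0038, 0.0977, 0, 0, 0, 1, 0.0083, -0.0038, 0.0977, 0, 0, 0, 1],
)

```text
time_s: 2.23
position: [0.5567, -0.1386, 0.0986]
tool_rot: [[0.973, 0.231, 0.002], [0.231, -0.973, -0.001], [0.002, 0.002, -1.0]]
ft_force: [-0.1, -0.8, -0.6]
grip_width: 0.0001
```

```bash
python3 -c "
from h import *
delta((.556,-.139,.084));im=eyes.get_image('scene'); cv2.imwrite('pics/s1.png',cv2.resize(im[180:330,150:350],(800,600))[:,:,::-1])"
```

```text
pos [ 0.5567 -0.1386  0.0986] f [-0.1  -0.82 -0.56] t 2.23 delta [-0.0011  0.0003  0.0194]
```

View pics/s1.png

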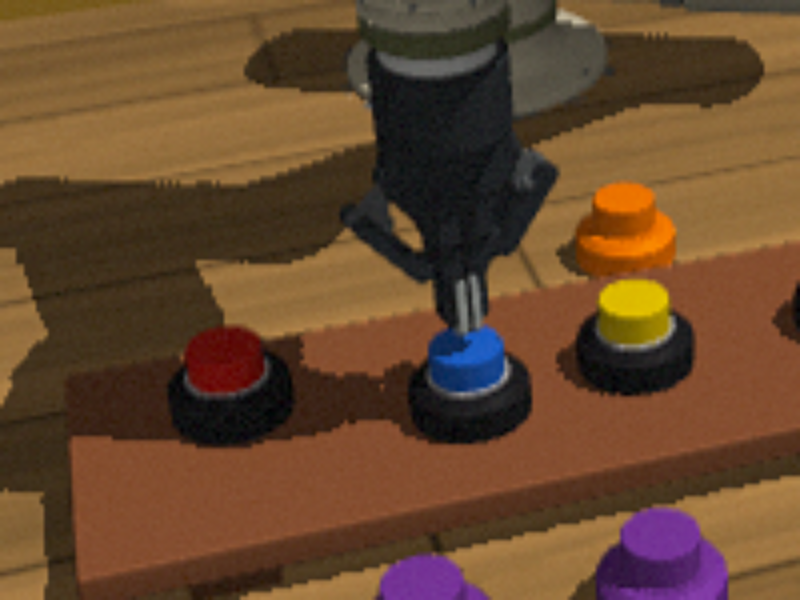

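The fingertip is centred over blue. I'll press slowly in stages, watching the force.

>>> jog_arm(
  deltas=[0, 0, 0.003, 0, 0, 0, 1, 0, 0, 0.006, 0, 0, 0, 1, 0, 0, 0.009, 0, 0, 0, 1, 0, 0, 0.012, 0, 0, 0, 1, 0, 0, 0.014, 0, 0, 0, 1, 0, 0, 0.016, 0, 0, 0, 1, 0, 0, 0.018, 0, 0, 0, 1, 0, 0, 0.02, 0, 0, 0, 1, 0, 0, 0.022, 0, 0, 0, 1, 0, 0, 0.024, 0, 0, 0, 1, 0, 0, 0.026, 0, 0, 0, 1, 0, 0, 0.026, 0, 0, 0, 1],
)

```text
time_s: 3.28
position: [0.5563, -0.1377, 0.0772]
tool_rot: [[0.973, 0.232, -0.0], [0.232, -0.973, 0.0], [-0.0, -0.0, -1.0]]
ft_force: [-0.3, 0.2, 2.7]
grip_width: 0.0002
```

>>> jog_arm(
  deltas=[0, 0, 0.0015, 0, 0, 0, 1, 0, 0, 0.003, 0, 0, 0, 1, 0, 0, 0.0045, 0, 0, 0, 1, 0, 0, 0.006, 0, 0, 0, 1, 0, 0, 0.006, 0, 0, 0, 1, 0, 0, 0.006, 0, 0, 0, 1],
)

```text
time_s: 3.78
position: [0.5564, -0.1377, 0.073]
tool_rot: [[0.973, 0.232, 0.0], [0.232, -0.973, -0.0], [0.0, 0.0, -1.0]]
ft_force: [-1.5, 0.7, 3.0]
grip_width: 0.0005
```

>>> jog_arm(
  deltas=[0, 0, 0.0013, 0, 0, 0, 1, 0, 0, 0.0026, 0, 0, 0, 1, 0, 0, 0.0026, 0, 0, 0, 1, 0, 0, 0.0026, 0, 0, 0, 1, 0, 0, 0.0026, 0, 0, 0, 1],
)

```text
time_s: 4.2
position: [0.5564, -0.1377, 0.0712]
tool_rot: [[0.973, 0.232, 0.0], [0.232, -0.973, -0.0], [0.0, 0.0, -1.0]]
ft_force: [-1.6, 0.3, 6.0]
grip_width: 0.0004
```

```bash
python3 -c "
from h import *
for i in range(4):
  eyes.get_image('top');o=env.observe(); print(o['position'],o['ft_force'],o['time_s'])"
```

```text
[ 0.55637659 -0.13772179  0.07124431] [-2.29405547  2.02674742  6.53752811] 4.25
[ 0.55639159 -0.137732    0.07123846] [-1.3065162   0.88312713  5.69286168] 4.3
[ 0.55636469 -0.13772318  0.07121678] [-2.68383367  0.85919393  5.33735719] 4.35
[ 0.55639598 -0.13771174  0.0712387 ] [-1.43414113  1.28905503  4.84832857] 4.4
```

Force rose with depth to about 5.6 N at z=0.0712, which matches the stop plus the cushion's give. I'll lift straight up and head for yellow.

>>> jog_arm(
  deltas=[0, 0, -0.008, 0, 0, 0, 1, 0, 0, -0.025, 0, 0, 0, 1, 0, 0, -0.05, 0, 0, 0, 1, 0, 0, -0.08, 0, 0, 0, 1, 0, 0, -0.1, 0, 0, 0, 1, 0, 0, -0.1, 0, 0, 0, 1, 0, 0, -0.1, 0, 0, 0, 1],
)

```text
time_s: 4.98
position: [0.5564, -0.1378, 0.1461]
tool_rot: [[0.973, 0.232, 0.001], [0.232, -0.973, -0.001], [0.001, 0.001, -1.0]]
ft_force: [-0.6, 0.1, -1.0]
grip_width: 0.0003
```

```bash
python3 -c "
from h import *
o=env.observe()
im=eyes.get_image('wrist'); cv2.imwrite('pics/w2.png',im[:,:,::-1])
im=eyes.get_image('scene'); cv2.imwrite('pics/s2.png',cv2.resize(im[180:330,150:350],(800,600))[:,:,::-1])
print(o['ft_force'])
delta((.547,-.033,.15))"
```

```text
[-0.55492727  0.08341623 -0.96948022]
pos [ 0.5558 -0.1375  0.1448] f [ 0.34  0.4  -0.03] t 5.08 delta [ 0.0208 -0.1383 -0.0068]
```

View pics/w2.png

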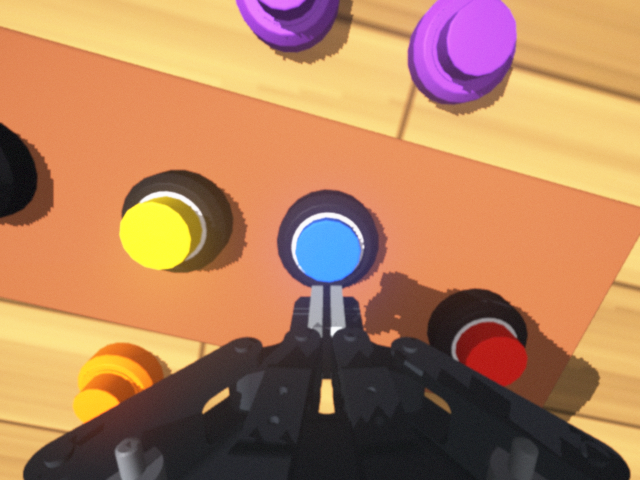

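View pics/s2.png

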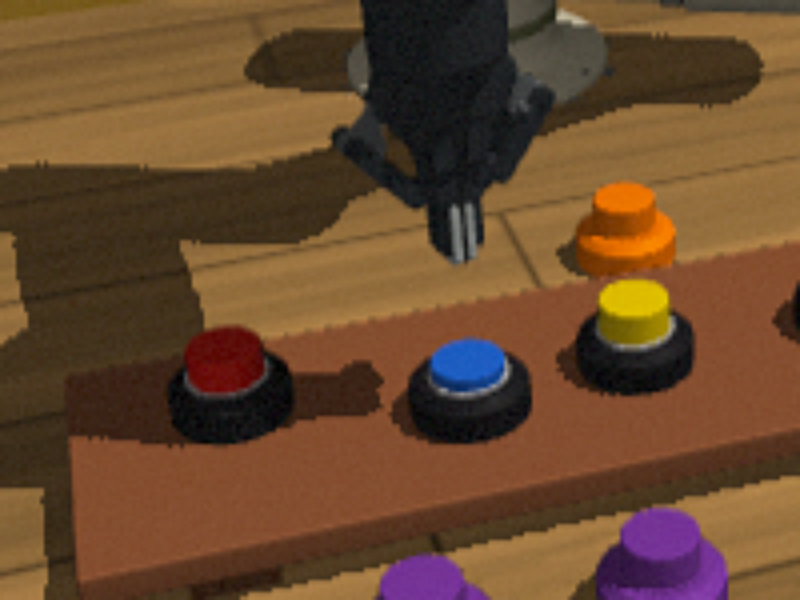

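Both views show the blue cap latched low with its base unmoved. Next is yellow.

>>> jog_arm(
  deltas=[0.0208, -0.1383, 0, 0, 0, 0, 1, 0.0208, -0.1383, 0, 0, 0, 0, 1, 0.0208, -0.1383, 0, 0, 0, 0, 1, 0.0208, -0.1383, 0, 0, 0, 0, 1, 0.0208, -0.1383, 0.03, 0, 0, 0, 1, 0.0208, -0.1383, 0.055, 0, 0, 0, 1, 0.0208, -0.1383, 0.06, 0, 0, 0, 1, 0.0208, -0.1383, 0.06, 0, 0, 0, 1, 0.0208, -0.1383, 0.06, 0, 0, 0, 1],
)

```text
time_s: 5.83
position: [0.5477, -0.0336, 0.1012]
tool_rot: [[0.973, 0.231, -0.0], [0.231, -0.973, 0.0], [-0.0, -0.0, -1.0]]
ft_force: [0.8, -0.8, -0.6]
grip_width: 0.0003
```

```bash
python3 -c "
from h import *
im=eyes.get_image('scene'); cv2.imwrite('pics/s3.png',cv2.resize(im[180:330,200:400],(800,600))[:,:,::-1])
im=eyes.get_image('wrist'); cv2.imwrite('pics/w3.png',im[:,:,::-1])
delta((.547,-.033,.0775))"
```

```text
pos [ 0.548  -0.0336  0.1018] f [-0.41  0.43  0.63] t 5.93 delta [-0.0011 -0.0011  0.0325]
```

View pics/s3.png

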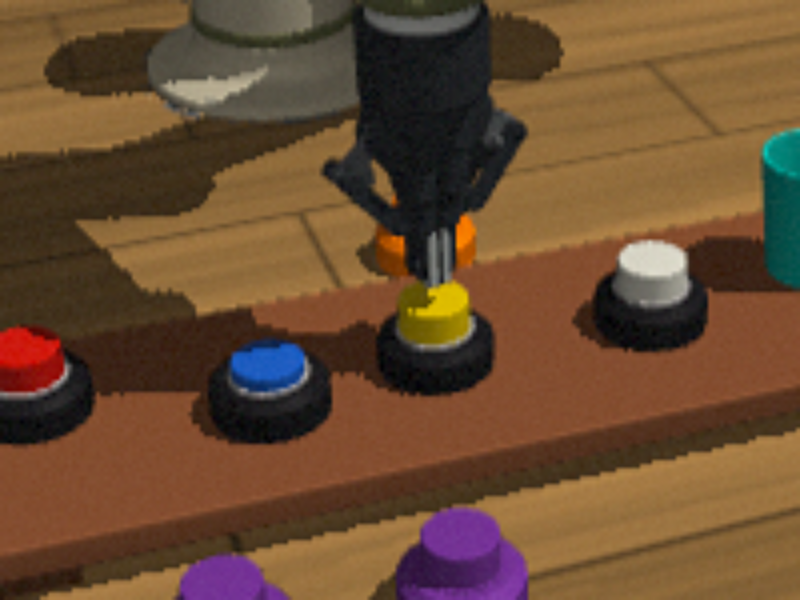

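View pics/w3.png

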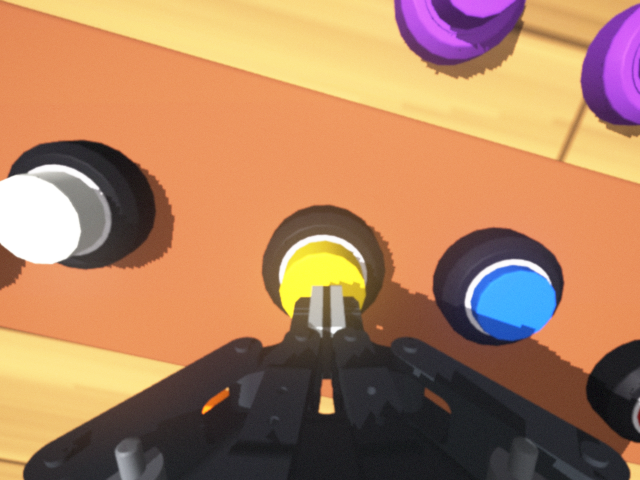

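The fingertip is centred on yellow. Pressing slowly.

>>> jog_arm(
  deltas=[0, 0, 0.005, 0, 0, 0, 1, 0, 0, 0.01, 0, 0, 0, 1, 0, 0, 0.014, 0, 0, 0, 1, 0, 0, 0.017, 0, 0, 0, 1, 0, 0, 0.02, 0, 0, 0, 1, 0, 0, 0.022, 0, 0, 0, 1, 0, 0, 0.024, 0, 0, 0, 1, 0, 0, 0.026, 0, 0, 0, 1, 0, 0, 0.028, 0, 0, 0, 1, 0, 0, 0.03, 0, 0, 0, 1, 0, 0, 0.032, 0, 0, 0, 1, 0, 0, 0.032, 0, 0, 0, 1],
)

```text
time_s: 6.93
position: [0.5474, -0.0332, 0.0768]
tool_rot: [[0.973, 0.232, -0.0], [0.232, -0.973, 0.0], [-0.0, -0.0, -1.0]]
ft_force: [-1.0, -0.2, 2.3]
grip_width: -0.0002
```

Next, 5.6 mm more (to 0.0712).

>>> jog_arm(
  deltas=[0, 0, 0.0015, 0, 0, 0, 1, 0, 0, 0.003, 0, 0, 0, 1, 0, 0, 0.0045, 0, 0, 0, 1, 0, 0, 0.006, 0, 0, 0, 1, 0, 0, 0.0075, 0, 0, 0, 1, 0, 0, 0.0075, 0, 0, 0, 1, 0, 0, 0.0075, 0, 0, 0, 1, 0, 0, 0.0075, 0, 0, 0, 1],
)

```text
time_s: 7.6
position: [0.5475, -0.0332, 0.0716]
tool_rot: [[0.973, 0.232, 0.0], [0.232, -0.973, -0.0], [0.0, 0.0, -1.0]]
ft_force: [-1.4, 0.9, 6.1]
grip_width: -0.0002
```

```bash
python3 -c "
from h import *
for i in range(4):
  eyes.get_image('top');o=env.observe(); print(o['position'],o['ft_force'],o['time_s'])"
```

```text
[ 0.54751564 -0.03318978  0.07157981] [-1.51997948  1.24854338  5.65581736] 7.65
[ 0.54752189 -0.033208    0.07158759] [-2.3381347  -0.17176683  5.30064747] 7.7
[ 0.54752354 -0.03320911  0.07159547] [-1.9824443   1.60825545  5.06655579] 7.75
[ 0.54752135 -0.03321632  0.07159883] [-2.63180305 -0.37136883  5.39620863] 7.8
```

>>> jog_arm(
  deltas=[0, 0, -0.008, 0, 0, 0, 1, 0, 0, -0.025, 0, 0, 0, 1, 0, 0, -0.05, 0, 0, 0, 1, 0, 0, -0.08, 0, 0, 0, 1, 0, 0, -0.1, 0, 0, 0, 1, 0, 0, -0.1, 0, 0, 0, 1, 0, 0, -0.1, 0, 0, 0, 1],
)

```text
time_s: 8.38
position: [0.5476, -0.0332, 0.1466]
tool_rot: [[0.973, 0.232, 0.001], [0.232, -0.973, -0.0], [0.001, 0.001, -1.0]]
ft_force: [0.7, -0.2, -0.8]
grip_width: 0.0004
```

```bash
python3 -c "
from h import *
im=eyes.get_image('scene'); cv2.imwrite('pics/s4.png',cv2.resize(im[180:330,200:400],(800,600))[:,:,::-1])
delta((.509,-.269,.15))"
```

```text
pos [ 0.5472 -0.0331  0.1457] f [-0.55  0.07 -0.67] t 8.43 delta [-0.1224  0.2942 -0.0058]
```

View pics/s4.png

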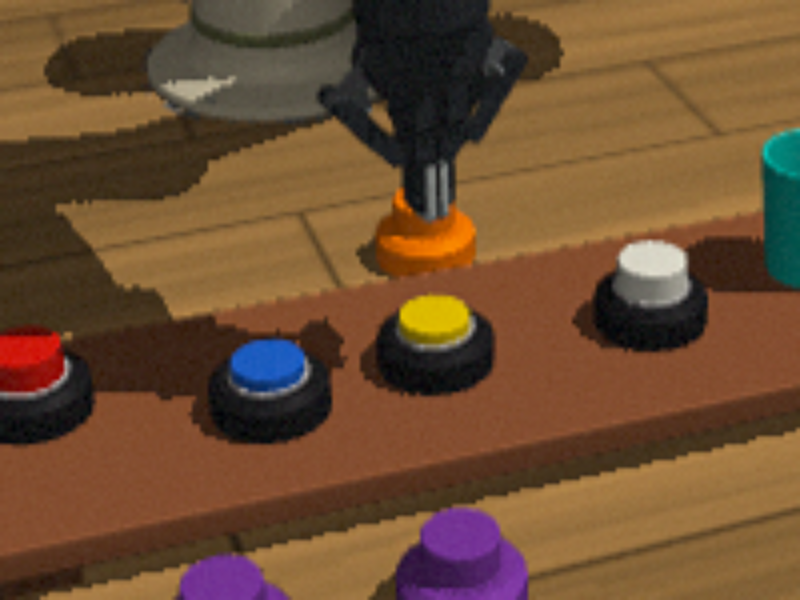

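Yellow is latched low. On to red, held at the same height.

>>> jog_arm(
  deltas=[-0.1224, 0.2942, 0, 0, 0, 0, 1, -0.1224, 0.2942, 0, 0, 0, 0, 1, -0.1224, 0.2942, 0, 0, 0, 0, 1, -0.1224, 0.2942, 0, 0, 0, 0, 1, -0.1224, 0.2942, 0, 0, 0, 0, 1, -0.1224, 0.2942, 0, 0, 0, 0, 1, -0.1224, 0.2942, 0, 0, 0, 0, 1, -0.1224, 0.2942, 0, 0, 0, 0, 1, -0.1224, 0.2942, 0, 0, 0, 0, 1],
)

```text
time_s: 9.18
position: [0.509, -0.2683, 0.1453]
tool_rot: [[0.973, 0.232, -0.002], [0.232, -0.973, 0.002], [-0.001, -0.002, -1.0]]
ft_force: [0.4, 0.7, 0.5]
grip_width: -0.0004
```

```bash
python3 - <<'E'
from h import *
o=env.observe()
im=eyes.get_image('wrist'); cv2.imwrite('pics/w5.png',im[:,:,::-1])
ce,st,m=blob(im,'red',(325,245),60); print(ce,st,plane(*wray(ce,o['position'],o['tool_rot']),.088))
delta((.509,-.269,.1))
E
```

```text
[331.05144785 256.32246275] [ 297  223   69   68 3557] [ 0.51112412 -0.27063785  0.088     ]
pos [ 0.5092 -0.2679  0.1456] f [ 0.13 -0.24  0.41] t 9.23 delta [-0.0006  0.0015  0.0608]
```

View pics/w5.png

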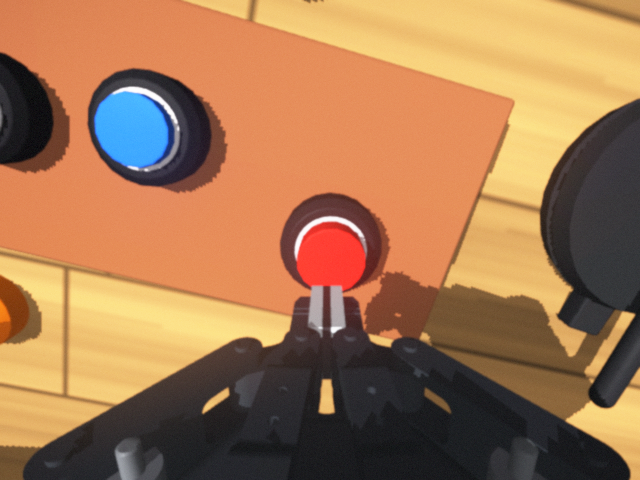

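Red is at (331,256), right ahead of the fingertips. A 2 mm correction in y, then down.

>>> jog_arm(
  deltas=[0, 0.0028, 0.015, 0, 0, 0, 1, 0, 0.0028, 0.03, 0, 0, 0, 1, 0, 0.0028, 0.045, 0, 0, 0, 1, 0, 0.0028, 0.055, 0, 0, 0, 1, 0, 0.0028, 0.06, 0, 0, 0, 1, 0, 0.0028, 0.06, 0, 0, 0, 1, 0, 0.0028, 0.06, 0, 0, 0, 1],
)

```text
time_s: 9.82
position: [0.51, -0.2708, 0.1017]
tool_rot: [[0.973, 0.232, 0.0], [0.232, -0.973, -0.0], [0.0, 0.0, -1.0]]
ft_force: [0.1, 0.3, -0.0]
grip_width: -0.0
```

```bash
python3 -c "
from h import *
im=eyes.get_image('scene'); cv2.imwrite('pics/s5.png',cv2.resize(im[180:330,120:320],(800,600))[:,:,::-1])
delta((.509,-.270,.0775))"
```

```text
pos [ 0.5101 -0.271   0.1019] f [-1.18 -0.3   0.26] t 9.87 delta [-0.0011 -0.0017  0.0326]
```

View pics/s5.png

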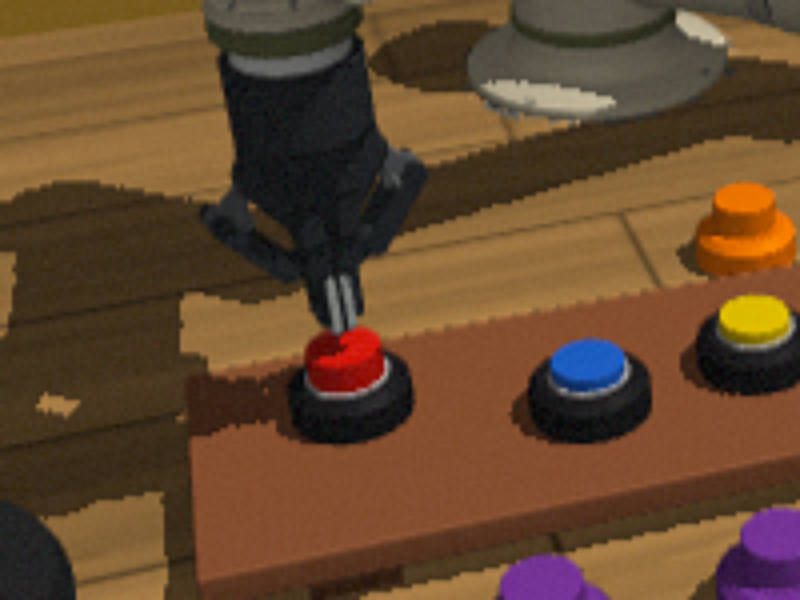

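The fingertip is centred on red. Same press profile as yellow.

>>> jog_arm(
  deltas=[0, 0, 0.005, 0, 0, 0, 1, 0, 0, 0.01, 0, 0, 0, 1, 0, 0, 0.014, 0, 0, 0, 1, 0, 0, 0.017, 0, 0, 0, 1, 0, 0, 0.02, 0, 0, 0, 1, 0, 0, 0.022, 0, 0, 0, 1, 0, 0, 0.024, 0, 0, 0, 1, 0, 0, 0.026, 0, 0, 0, 1, 0, 0, 0.028, 0, 0, 0, 1, 0, 0, 0.03, 0, 0, 0, 1, 0, 0, 0.032, 0, 0, 0, 1, 0, 0, 0.032, 0, 0, 0, 1],
)

```text
time_s: 10.87
position: [0.5098, -0.2712, 0.0772]
tool_rot: [[0.973, 0.232, -0.0], [0.232, -0.973, 0.0], [-0.0, -0.0, -1.0]]
ft_force: [-0.6, 0.9, 2.1]
grip_width: 0.0002
```

>>> jog_arm(
  deltas=[0, 0, 0.0015, 0, 0, 0, 1, 0, 0, 0.003, 0, 0, 0, 1, 0, 0, 0.0045, 0, 0, 0, 1, 0, 0, 0.006, 0, 0, 0, 1, 0, 0, 0.008, 0, 0, 0, 1, 0, 0, 0.008, 0, 0, 0, 1, 0, 0, 0.008, 0, 0, 0, 1, 0, 0, 0.008, 0, 0, 0, 1],
)

```text
time_s: 11.53
position: [0.5098, -0.2712, 0.0716]
tool_rot: [[0.973, 0.232, 0.0], [0.232, -0.973, -0.0], [0.0, 0.0, -1.0]]
ft_force: [-1.5, 0.6, 5.1]
grip_width: -0.0003
```

```bash
python3 -c "
from h import *
for i in range(4):
  eyes.get_image('top');o=env.observe(); print(o['position'],o['ft_force'],o['time_s'])"
```

```text
[ 0.50982765 -0.27121932  0.07160913] [-1.9978658   0.09550996  5.37759686] 11.5833
[ 0.50980005 -0.27119026  0.07160335] [-2.64630601  0.91274295  5.10361649] 11.6333
[ 0.50981305 -0.2711726   0.07161681] [-1.61102985  0.88893798  5.8747621 ] 11.6833
[ 0.50981506 -0.27120643  0.07162248] [-1.73177586  2.19786024  5.47465981] 11.7333
```

>>> jog_arm(
  deltas=[0, 0, -0.008, 0, 0, 0, 1, 0, 0, -0.025, 0, 0, 0, 1, 0, 0, -0.05, 0, 0, 0, 1, 0, 0, -0.08, 0, 0, 0, 1, 0, 0, -0.12, 0, 0, 0, 1, 0, 0, -0.16, 0, 0, 0, 1, 0, 0, -0.18, 0, 0, 0, 1, 0, 0, -0.18, 0, 0, 0, 1, 0, 0, -0.18, 0, 0, 0, 1],
)

```text
time_s: 12.48
position: [0.5099, -0.2712, 0.2067]
tool_rot: [[0.973, 0.232, 0.001], [0.232, -0.973, -0.001], [0.001, 0.001, -1.0]]
ft_force: [0.9, -0.1, -0.6]
grip_width: 0.0004
```

```bash
python3 - <<'E'
from h import *
s0=cv2.imread('pics/scene0.png')[:,:,::-1].copy()
im=eyes.get_image('scene'); cv2.imwrite('pics/s6.png',cv2.resize(im[195:315,160:440],(800,343))[:,:,::-1])
S=dict(blue=(266,270),yellow=(308,259),red=(206,271),white=(363,247))
for c in S: print(c,blob(s0,c,S[c])[:2],blob(im,c,S[c])[:2])
# base (dark) centroid shift
for c,(x,y) in dict(blue=(267,280),yellow=(308,268),red=(207,280),white=(363,257)).items():
    r=[]
    for I in (s0,im):
        m=(I[y-8:y+16,x-22:x+22].max(2)<60).astype(np.uint8); mm=cv2.moments(m,True); r.append((mm['m10']/mm['m00'],mm['m01']/mm['m00'],mm['m00']))
    print(c,np.round(r,1).tolist())
o=env.observe();print(o['position'],o['ft_force'],o['time_s'])
E
```

```text
blue (array([266.17938931, 269.08778626]), array([257, 261,  19,  17, 262], dtype=int32)) (array([266.37435897, 270.96923077]), array([257, 265,  19,  13, 195], dtype=int32))
yellow (array([309.03061224, 256.36734694]), array([299, 250,  18,  16, 196], dtype=int32)) (array([308.44444444, 259.0308642 ]), array([300, 254,  17,  12, 162], dtype=int32))
red (array([206.48888889, 268.58666667]), array([196, 262,  20,  16, 225], dtype=int32)) (array([206.40331492, 270.95027624]), array([197, 265,  19,  13, 181], dtype=int32))
white (array([363.72483221, 245.4295302 ]), array([355, 240,  17,  16, 149], dtype=int32)) (array([363.92405063, 245.73417722]), array([355, 240,  17,  16, 158], dtype=int32))
blue [[20.2, 10.3, 421.0], [20.6, 10.3, 408.0]]
yellow [[20.3, 10.4, 397.0], [20.9, 10.4, 381.0]]
red [[20.8, 10.5, 422.0], [21.1, 10.5, 409.0]]
white [[20.8, 9.8, 422.0], [20.7, 10.0, 400.0]]
[ 0.50947274 -0.27089871  0.2055715 ] [-0.27890546  0.75690187  0.17523756] 12.5333
```

View pics/s6.png

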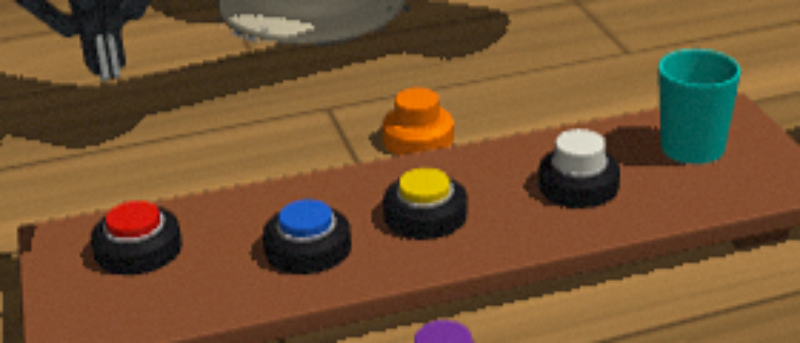

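The red, blue and yellow caps are all low, the white cap is up, and the bases haven't moved. A steady 5.4 N with the arm at rest is only possible against the stop, since friction alone gives about 2.5 N. Handing in.

```bash
python3 -c "
from rig import close_job
print(close_job())"
```

```text
the job is handed in; nothing more can be done
None
```

I pressed blue (fan), then yellow (lamp), then red (hot plate), each with the shut fingertips, and handed the job in at about 12.5 s of the 42 s allowed.

- **Fully down:** each press held steady at about 5.4 to 5.6 N with the tip at z ≈ 71.2–71.6 mm. Allowing for the cushion's give, that puts each cap top at about 76 mm, its full-down height.
- **Last scene picture:** blue and yellow had dropped 4 px and red 3 px, where 12 mm is about 4 px. Red's smaller drop is within the 1 px resolution, and its force reading matched the others.
- **Nothing disturbed:** the white cap is unchanged and all four bases are within about 0.6 px of where they started. The cup and shelf look undisturbed. The tortilla press and comal are out of that last view, but the arm never went near them. The fingers are about 12 cm clear of everything and the force reads zero within noise.
- **Disagreement:** the wrist and top cameras put the caps about 5 to 10 mm apart in x, because each sees a different side of the cap. I aimed at values between the two, and close-up views showed the tip centred on each cap.

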